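# Take the lint filter out of the bench suction unit

## Robot

A 6-joint arm with a two-finger parallel gripper is mounted at the origin on the work surface. World frame = base frame: x ahead of the robot, y to its left, z up, the work surface at z = 0. Lengths are in mm, angles in rad, forces in N, time in s.
With the tool pointing down it reaches from about 350 to 775 mm from the base axis. Payload 7.3 kg.
Tool frame: the origin (TCP) lies at the very end of the fingers, on their centre line; the grasp point (between the pads) lies 19 mm behind it (bot.tcp_to_grasp is the distance from the TCP to the grasp point, in mm); z points along the fingers, y is the direction in which the jaws open and shut (so a half turn about z gives the same grasp; the last joint's range is limited). The gripper opens to 92 mm and grips with 3 to 60 N. Pads are 19 mm wide; open, the fingers measure 130 mm over their backs; the gripper's body (75 mm by 190 mm) begins 47 mm behind the grasp point.
Start: joints at [1.173, 0.342, 1.524, -0, 1.275, -0.146], TCP at [130.786, 508.468, 226.741] pointing down, gripper open.
Joint ranges: [-2.53, 2.53], [-0.77, 2.02], [0.04, 2.7], [-1, 4.14], [0.28, 2.66], [-3.11, 3.11]. Speed limits (rad/s): [2.57, 2.57, 3.14, 3.14, 3.14, 3.14].

## Interface

Orientations are given as [roll, pitch, yaw] about the fixed x, y, z axes, in that order (R = Rz(yaw) Ry(pitch) Rx(roll)).
In Python, from plant import bot gives the robot as it stands. The module is installed in compiled form; this text tells all that it offers.
- The arm moves only by the tool carry_out, never from a script. Its argument "motion" is a list of rows, each a list of 5 numbers: the closure, from 0 (fully open) to 1 (shut), then the shift along the tool's x, y, z in mm, then the turn about the tool's z in degrees. In form: [[claw, dx, dy, dz, spin], ...]. A call has 1 to 10 rows; each row is the pose to reach, as a shift and turn from the pose measured when the call began, along the tool's axes at that moment; what a row does not reach only later rows make up. A row lasts 1/8 s, in which the tool goes at most 62.5 mm and 10.7 degrees, less where a joint would pass 70% of its speed; a pose out of reach is approached as far as the arm can. A call with a gripper value outside its range is refused whole. The fingers move at their own pace and stop on an object; the grip force is fixed at half the most. Time passes only in rows, so rows that repeat a pose let the fingers close. It gives the time, the measured TCP pose, the force and the opening at its end, in the units of the state.
- bot.get_obs(): the state, without advancing time (a new reading comes with each control period).
- bot.capture(name): name is "scene" or "top" or "wrist"; returns a dict with "color" (384x512x3 uint8, red, green, blue), "depth" (384x512 float32, mm along the optical axis (not along the pixel's ray), 0 where there is no reading), "K" (3x3 intrinsics, pixels), "k1" (the pictures are not rectified: a ray, as slopes to the right and down, at radius r is drawn at 1 + k1 r^2 times it, then the intrinsics apply), "camera_from_world" (4x4, takes a point from world to camera coordinates). Camera axes: x right, y down, z forward; pixel columns grow to the right and rows downward; lengths in mm; the calibration is good to about 2 mm. A picture is of the moment at which its call begins.
- bot.close_job(): hands the job in, once; it reports no verdict.
The state is a dict: "time": time; "joint_positions": joint angles; "dq": joint speeds; "tau": joint torques, N m; "tool_pos": TCP position; "tcp_rot": TCP orientation; "contact_force": force on the tool from outside, world axes, zero at the start; "moment": the same for the moment, N m; "grip_width": finger opening in mm.
Only numpy, scipy, OpenCV 4.12 (cv2) and the standard library are available. Lean on these libraries where they do the work, as an engineer would, in place of code of your own. Each camera call takes 0.05 s, during which the arm holds its last target.

## Task

The lint filter of the bench suction unit is due for cleaning. Take the filter plug, the one with the straight bar grip, by its bar, turn it anticlockwise (seen from above) until it meets its stop, lift it straight out and stand it upright and released on the floor of the wooden tray, setting it down gently. Do not turn the round knob of the other grey box.

Things in the scene. Friction and masses are not known exactly. Their poses are not given: they have to be found in the camera images.
- plug_grip (a point): Centre of the filter plug's bar grip: 54 mm along x, 14 thick along y, 32 high, grey plastic. Under the bar: disc 64 wide, 15 high, then pale drum 44 wide, 30 high; drum's underside 61 mm below this point. Two lugs in line with the bar reach 84 mm across, held under the socket's lip. z up. About 0.18 kg; turns easily, 2 mm side play; same after a half turn.
- unit: Suction unit, grey box 130 x 130, 60 mm high, fixed; origin: underside centre, z up. Plug in its middle, disc flush with the top. The lip has gaps on the +x and -x sides. Bar starts 0.75 to 1.1 rad clockwise of the x line; anticlockwise its rigid stop is 0.14 rad past that line. The plug comes free within 0.2 rad of the line; drum clears the box when raised 45 mm.
- tray_in (a point): Centre of the inner floor of the wooden tray, fixed to the table: outside 200 mm along x and 150 mm along y, walls 5 mm thick and 22 mm high, z up. A thread bobbin 21 mm wide, 12 mm high lies about 70 mm from this point at the +x end; the rest is clear.
- speed_knob (a joint): Round knob (42 mm wide on a 64 mm disc) of the other grey box, which is as big as the suction unit and fixed. 0 at the start, in rad, growing anticlockwise. Leave it alone.
Not all that is in view belongs to the job. Of the things that look like the part that bears plug_grip, the middle-sized one is meant.

How it is judged:
By the outcome, as a careful person would: the job done as asked, in the order asked, and still so for the second after the job is handed in, with the robot touching nothing.
It also fails if it takes over 48 s, if anything falls off the work surface, if the arm or the gripper's body presses on something with over 40 N, if the wrist force passes 120 N, or if a joint passes its speed limit or range.

## Working session

There is one attempt and no reset: what is moved stays moved. The work goes in short steps, Python scripts to look and compute and a tool call to move; the robot and the scene stay as the last step left them, time stands still between calls to the robot, and variables do not carry over. Pictures are saved under pics/ and viewed, and the job is handed in when it is done.

Besides the shell and the picture viewer there is one more tool, called after "Emit:" by a JSON object that holds its "name" and its "arguments". carry_out: Moves the arm, as the interface text tells. Its arguments: {"type":"object","properties":{"motion":{"type":"array","items":{"type":"array","items":{"type":"number"}}}},"required":["motion"]}

```bash
mkdir -p pics; cat > h.py <<'E'
import numpy as np, cv2
from plant import bot
def cap(n):
    c=bot.capture(n); return c
def save(c,f,box=None,s=1):
    im=c["color"][:,:,::-1]
    if box: 
        u0,v0,u1,v1=box; im=im[v0:v1,u0:u1]
    im=cv2.resize(im,None,fx=s,fy=s,interpolation=cv2.INTER_CUBIC); cv2.imwrite("pics/"+f,im)
def ray(c,u,v):
    K=c["K"];d=np.array([(u-K[0,2])/K[0,0],(v-K[1,2])/K[1,1]]);s=d.copy()
    for _ in range(30): s=d/(1+c["k1"]*(s@s))
    return np.array([s[0],s[1],1.])
def pt(c,u,v,z=None):
    "depth point, or on plane z"
    r=ray(c,u,v);T=np.linalg.inv(c["camera_from_world"])
    if z is None:
        return T[:3,:3]@(r*c["depth"][int(round(v)),int(round(u))])+T[:3,3]
    d=T[:3,:3]@r;o=T[:3,3];return o+d*(z-o[2])/d[2]
def world(c):
    h,w=c["depth"].shape;K=c["K"]
    u,v=np.meshgrid(np.arange(w),np.arange(h))
    d=np.stack([(u-K[0,2])/K[0,0],(v-K[1,2])/K[1,1]],-1);s=d.copy()
    for _ in range(30): s=d/(1+c["k1"]*(s**2).sum(-1,keepdims=True))
    P=np.concatenate([s,np.ones((h,w,1))],-1)*c["depth"][...,None]
    T=np.linalg.inv(c["camera_from_world"]);return P@T[:3,:3].T+T[:3,3]
def proj(c,p):
    q=c["camera_from_world"]@np.r_[p,1];s=q[:2]/q[2];s=s*(1+c["k1"]*(s@s));return c["K"][:2,:2]@s+c["K"][:2,2]
E
python3 - <<'E'
from h import *
for n in("scene","top","wrist"):
    c=cap(n);save(c,n+"0.png",s=1.5);np.savez("/tmp/%s0.npz"%n,**c)
    T=np.linalg.inv(c["camera_from_world"]);print(n,T[:3,3].round(),T[:3,2].round(2),c["k1"],c["K"][0,0])
o=bot.get_obs();print(o)
E
```

```text
scene [1229.  138.  690.] [-0.74 -0.13 -0.66] -0.1392839148385702 436.9081450969304
top [ 485.   -4. 1030.] [ 0.05 -0.   -1.  ] -0.0011733112096067178 395.89074368084823
wrist [ 57. 527. 384.] [ 0.28 -0.07 -0.96] -0.04592818082111653 326.95547012642766
{'time': 0.15, 'joint_positions': array([ 1.17300688e+00,  3.42551304e-01,  1.52475969e+00,  1.59391914e-05,
        1.27537985e+00, -1.45969481e-01]), 'dq': array([-3.60053638e-04, -3.37434635e-04, -3.38955013e-03, -4.34226502e-04,
       -8.48770406e-04,  4.24082033e-06]), 'tau': array([ 1.42806075e-04, -4.31477022e+01, -2.44351369e+01,  7.18512456e-02,
        5.38136519e-02, -8.93612309e-05]), 'tool_pos': array([130.66081902, 508.19076509, 226.22374185]), 'tcp_rot': array([-3.14050836e+00, -1.74814840e-04,  2.88976795e+00]), 'contact_force': array([ 0.33284773, -0.39624814, -0.20137361]), 'moment': array([-0.01746585,  0.04466262,  0.01496519]), 'grip_width': 91.18140363692868}
```

View pics/top0.png

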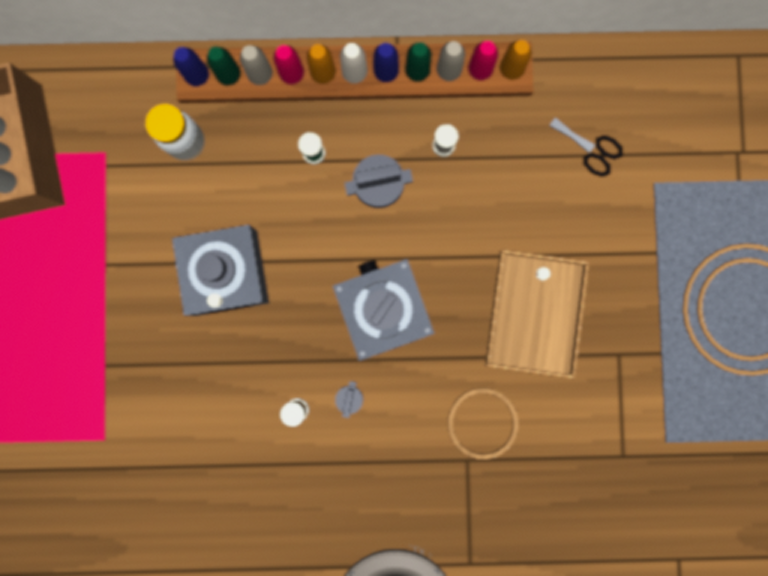

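View pics/scene0.png

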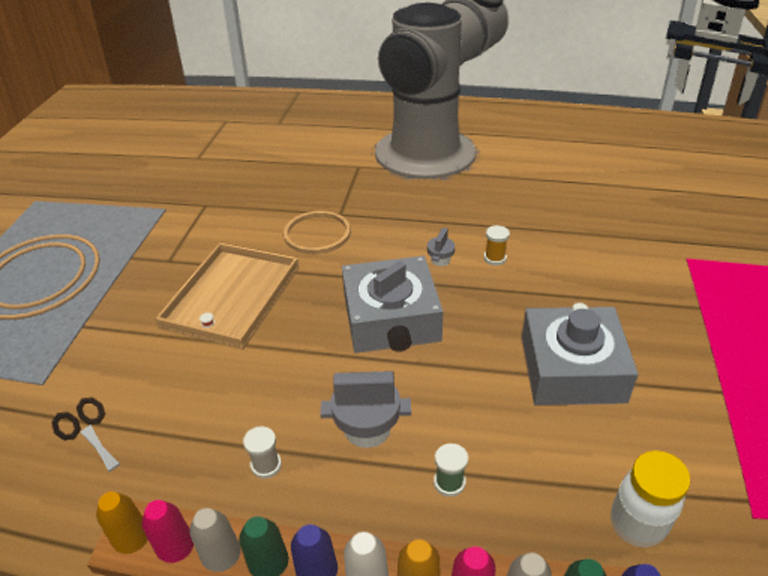

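View pics/wrist0.png

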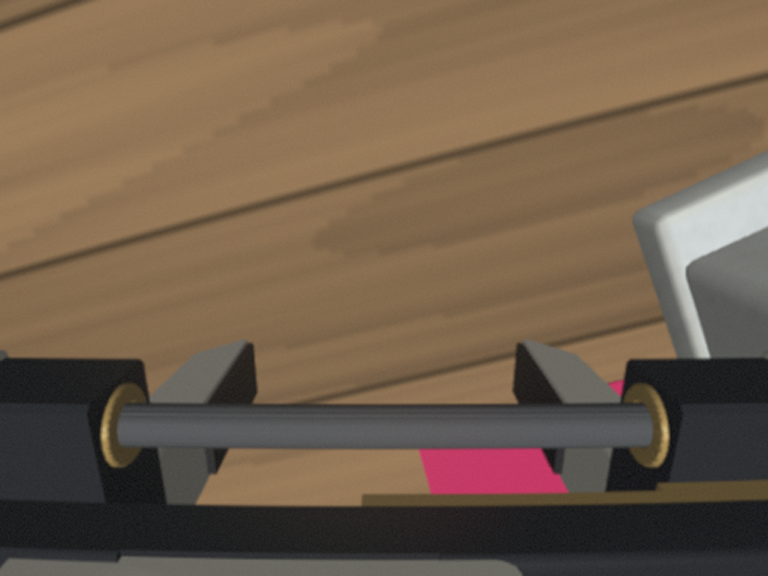

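Candidates in the top picture (768-wide pixels):
- Large loose bar plug at (379,181).
- Plug seated in a box at (383,309).
- Small loose bar plug at (349,400).
- Round knob at (211,268), which is the box to leave alone.

The seated one is middle-sized and sits in the unit, so I choose it. The tray is at (537,314) with the bobbin at (543,273). I'll check with a close crop and measure it.

```bash
python3 - <<'E'
from h import *
L=lambda n:{k:v for k,v in np.load("/tmp/%s0.npz"%n).items()}
t=L("top");s=L("scene")
a=cv2.resize(t["color"][165:245,210:300,::-1],(540,480),interpolation=cv2.INTER_CUBIC)
cv2.imwrite("pics/crop_t.png",a)
save(s,"crop_s.png",(215,160,305,240),6)
W=world(t)
def P(u,v,c=t):return pt(c,u/1.5,v/1.5).round(1)
print("bar",P(383,309),"box",P(350,290),"tray floor",P(520,320),"table",P(450,200),"bob",P(543,273),"knob",P(211,268))
print("scene: bar",P(391,275,s),"box",P(360,310,s),"trayfloor",P(230,290,s))
# height mask of unit
cx,cy=P(383,309)[:2]
m=(abs(W[...,0]-cx)<120)&(abs(W[...,1]-cy)<105)
for lo,hi in((50,70),(72,110)):
    q=W[m&(W[...,2]>lo)&(W[...,2]<hi)]
    print(lo,len(q),q.mean(0).round(1),np.median(q[:,2]).round(1)); 
    r=cv2.minAreaRect(q[:,:2].astype(np.float32));print(r)
# both cameras clouds for bar
W2=world(s);m2=(abs(W2[...,0]-cx)<80)&(abs(W2[...,1]-cy)<80)&(W2[...,2]>72)&(W2[...,2]<110)
q=W2[m2];print("scene bar",len(q),q.mean(0),cv2.minAreaRect(q[q[:,2]>86][:,:2].astype(np.float32)))
E
```

```text
bar [511.8   8.5  92.1] box [545.2  62.4  56.7] tray floor [ 489.9 -225.8    6.9] table [ 7.025e+02 -1.118e+02  2.000e-01] bob [ 569.2 -265.3   18.4] knob [582.4 278.2  96.6]
scene: bar [516.9  10.7  87. ] box [567.8 -26.1  60.6] trayfloor [ 492.  -258.6    5.1]
50 2464 [512.7  10.7  60.1] 60.1
((512.8453979492188, 10.426788330078125), (129.93984985351562, 130.05722045898438), 18.525726318359375)
72 138 [512.8  10.   91.8] 92.0
((512.9508056640625, 10.239359855651855), (13.874959945678711, 53.4729118347168), 54.18771743774414)
scene bar 237 [517.74565233   7.44047552  85.43630274] ((512.9227294921875, 7.290519714355469), (16.93543243408203, 54.54181671142578), 54.82937240600586)
```

View pics/crop_t.png

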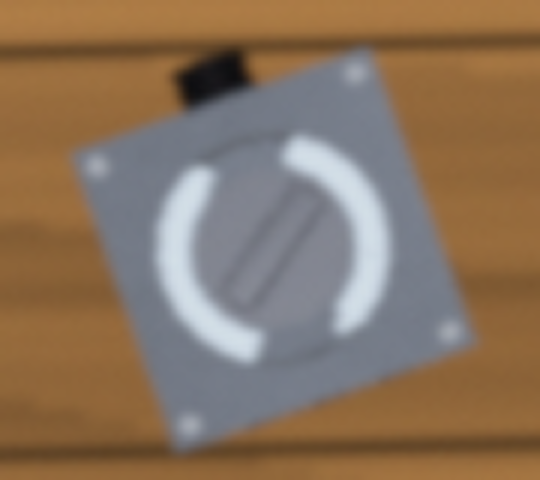

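View pics/crop_s.png

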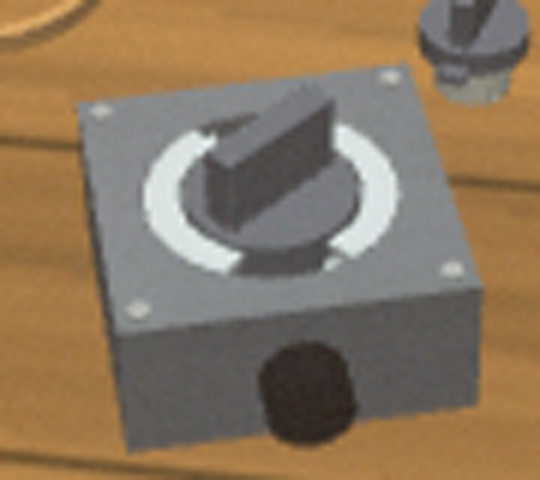

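The crop shows the seated plug with gaps in the white lip near crop pixels (240,140) and (300,350). The gap line is about +18.5°, and the bar, from (245,290) to (310,190), is at about -35.8°. That puts the bar 0.95 rad clockwise of the line, which fits the text. Box top at 60 and bar top at 92 match too. Next I measure the tray and check that the path is clear.

```bash
cat >> h.py <<'E'
def totool(o,d):
    "world shift -> tool axes"
    from scipy.spatial.transform import Rotation as R
    return R.from_euler("xyz",o["tcp_rot"]).as_matrix().T@np.asarray(d,float)
E
python3 - <<'E'
from h import *
L=lambda n:{k:v for k,v in np.load("/tmp/%s0.npz"%n).items()}
t=L("top");s=L("scene")
for n,c in(("top",t),("scene",s)):
    W=world(c)
    m=(abs(W[...,0]-505)<130)&(abs(W[...,1]+240)<110)
    q=W[m&(W[...,2]>15)&(W[...,2]<40)];print(n,"rim",len(q),np.median(q[:,2]).round(1),cv2.minAreaRect(q[:,:2].astype(np.float32)))
    q=W[m&(W[...,2]>3)&(W[...,2]<9)];print("floor",len(q),np.median(q,0).round(1),cv2.minAreaRect(q[:,:2].astype(np.float32)))
W=world(L("wrist"));print("wrist view heights",np.percentile(W[:200,:,2],[1,50,99,100]).round())
W=world(t);m=(W[...,0]>100)&(W[...,0]<650);print("max z in area",W[m&(abs(W[...,1])<400)][:,2].max())
q=[pt(t,u/1.5,v/1.5,22) for u,v in((504,251),(588,262),(574,377),(487,365))];print(np.round(q,1),np.mean(q,0).round(1))
o=bot.get_obs();print(totool(o,np.array([513,10,226])-o["tool_pos"]))
E
```

```text
top rim 663 21.0 ((501.02020263671875, -251.79225158691406), (151.01841735839844, 200.0786895751953), 80.66412353515625)
floor 3472 [ 499.3 -250.6    5.2] ((505.0090637207031, -240.3030242919922), (218.8458709716797, 259.572265625), 89.94517517089844)
scene rim 747 19.7 ((501.4026184082031, -254.8433837890625), (154.41517639160156, 204.20338439941406), 81.0379867553711)
floor 2430 [ 498.9 -256.3    4.6] ((500.58795166015625, -247.00799560546875), (249.11842346191406, 202.72694396972656), 0.599473237991333)
wrist view heights [ -2.   0.  97. 384.]
max z in area 1029.8188221508026
[[ 608.  -199.2   22. ]
 [ 586.  -341.8   22. ]
 [ 391.7 -310.4   22. ]
 [ 415.2 -164.2   22. ]] [ 500.2 -253.9   22. ]
[-494.41494733 -387.20910014    0.55715898]
```

Emit:
{"name": "carry_out", "arguments": {"motion": [[0,-48,-38,0,3],[0,-97,-76,0,6],[0,-145,-114,0,9],[0,-194,-152,0,12],[0,-243,-190,0,15],[0,-292,-229,0,18],[0,-341,-267,0,21],[0,-390,-305,0,21.4],[0,-438,-343,0,21.4],[0,-486,-381,0,21.4]]}}

```text
time: 1.4
tool_pos: [507.3, 16.3, 226.4]
tcp_rot: [-3.141, 0.0, 2.516]
contact_force: [0.5, 0.6, 1.1]
grip_width: 92.1
```

```bash
python3 - <<'E'
from h import *
c=cap("wrist");save(c,"wrist1.png",s=1.5);np.savez("/tmp/wrist1.npz",**c)
o=bot.get_obs();print(o["time"],o["tool_pos"],np.degrees(o["tcp_rot"]),o["joint_positions"],o["contact_force"])
W=world(c);T=np.linalg.inv(c["camera_from_world"]);print(T[:3,3])
m=(abs(W[...,0]-513)<45)&(abs(W[...,1]-10)<45)
q=W[m&(W[...,2]>89)&(W[...,2]<95)];print(len(q),q.mean(0),cv2.minAreaRect(q[:,:2].astype(np.float32)) if len(q) else 0)
E
```

```text
1.45 [511.38068117  10.45724747 226.12233129] [-179.8696247     0.28443192  143.96572413] [-0.12672643  0.31632199  1.56361945 -0.00460704  1.25839827 -1.06719154] [ 4.72203159 -6.6439624   0.21946756]
[445.65674009  61.37813473 384.73379767]
813 [510.87907991   9.42459608  92.09075817] ((512.0220336914062, 8.476247787475586), (13.882072448730469, 53.90981674194336), 53.416324615478516)
```

View pics/wrist1.png

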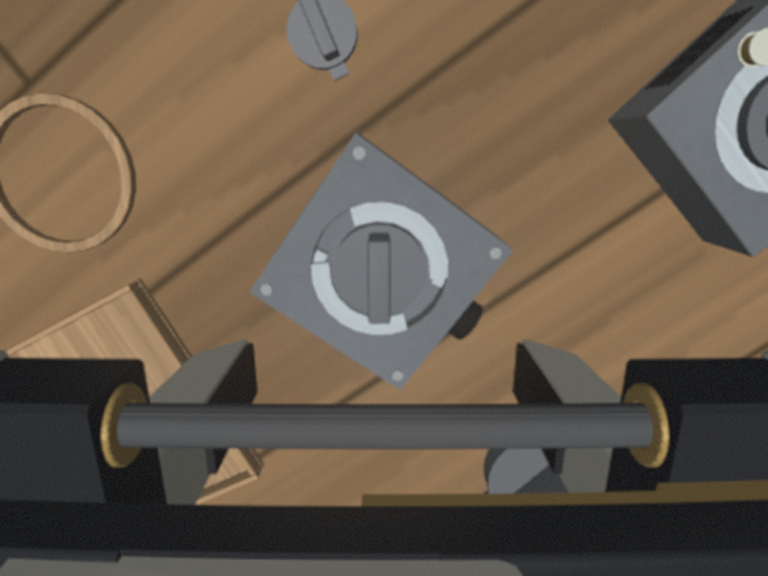

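The wrist view shows the bar at (378,278), upright in the picture and square to the jaws. The arm was still settling when I took it, so I measure again.

```bash
cat > m.py <<'E'
from h import *
c=cap("wrist")
o=bot.get_obs();print(o["time"],o["tool_pos"].round(1),np.degrees(o["tcp_rot"]).round(2),o["joint_positions"].round(3),o["contact_force"].round(1))
W=world(c)
m=(abs(W[...,0]-513)<45)&(abs(W[...,1]-10)<45)
q=W[m&(W[...,2]>89)&(W[...,2]<95)];print(len(q),q.mean(0),cv2.minAreaRect(q[:,:2].astype(np.float32)))
p=np.array([*cv2.minAreaRect(q[:,:2].astype(np.float32))[0],65]);print(totool(o,p-o["tool_pos"]))
m=(abs(W[...,0]-513)<95)&(abs(W[...,1]-10)<95)
q=W[m&(W[...,2]>56)&(W[...,2]<64)];print(cv2.minAreaRect(q[:,:2].astype(np.float32)))
E
python3 m.py;python3 m.py
```

```text
1.5 [509.1  13.5 225.8] [-1.7989e+02  1.1000e-01  1.4387e+02] [-0.122  0.314  1.568 -0.003  1.259 -1.062] [ 0.8  0.6 -1. ]
835 [511.10202062   9.2643984   92.08627545] ((511.5335388183594, 8.72115707397461), (13.33275032043457, 52.741607666015625), 54.209266662597656)
[ -4.4844651   -2.12609701 160.8484779 ]
((512.456298828125, 8.450721740722656), (130.68228149414062, 130.7781524658203), 18.45405387878418)
1.55 [507.3  15.8 225.7] [-1.7990e+02 -3.0000e-02  1.4393e+02] [-1.190e-01  3.120e-01  1.571e+00 -1.000e-03  1.260e+00 -1.060e+00] [-0.8  0.2  0.6]
840 [511.51766797   9.19574278  92.01825299] ((512.0564575195312, 8.495784759521484), (13.693010330200195, 54.25632095336914), 54.27741241455078)
[ -8.24113752  -2.84923113 160.72581712]
((512.33349609375, 8.348876953125), (130.5205078125, 130.831787109375), 18.5572566986084)
```

Emit:
{"name": "carry_out", "arguments": {"motion": [[0,-5,-2,15,0],[0,-8,-3,35,0],[0,-9,-3,55,0],[0,-9,-3,75,0],[0,-9,-3,90,0],[0,-9,-3,100,0],[0,-9,-3,100,0],[0,-9,-3,100,0]]}}

```text
time: 2.55
tool_pos: [513.1, 8.0, 126.2]
tcp_rot: [-3.14, 0.0, 2.512]
contact_force: [0.2, -0.6, 0.3]
grip_width: 91.9
```

```bash
python3 - <<'E'
from h import *
c=cap("wrist");save(c,"wrist2.png",s=1.5)
c=cap("wrist")
o=bot.get_obs();print(o["time"],o["tool_pos"].round(1),np.degrees(o["tcp_rot"]).round(2),o["contact_force"].round(1),o["moment"].round(2))
print(totool(o,np.array([512.3,9,65])-o["tool_pos"]))
E
python3 m.py
```

```text
2.65 [513.1   7.9 126.4] [-1.7993e+02  4.0000e-02  1.4393e+02] [0.2 0.2 0.1] [ 0.04 -0.05 -0.02]
[ 1.31872429  0.48860047 61.36365076]
2.7 [513.    7.9 126.3] [-1.7993e+02  3.0000e-02  1.4393e+02] [-0.133  0.426  1.699 -0.002  1.016 -1.074] [-1.   0.4 -0.6]
1724 [510.7534089    9.48088034  92.09579366] ((511.8016052246094, 8.482625961303711), (13.559782028198242, 53.54187774658203), 54.41053771972656)
[ 1.38448013 -0.19177669 61.31814153]
((512.6103515625, 8.056327819824219), (131.16458129882812, 130.74661254882812), 18.58835220336914)
```

View pics/wrist2.png

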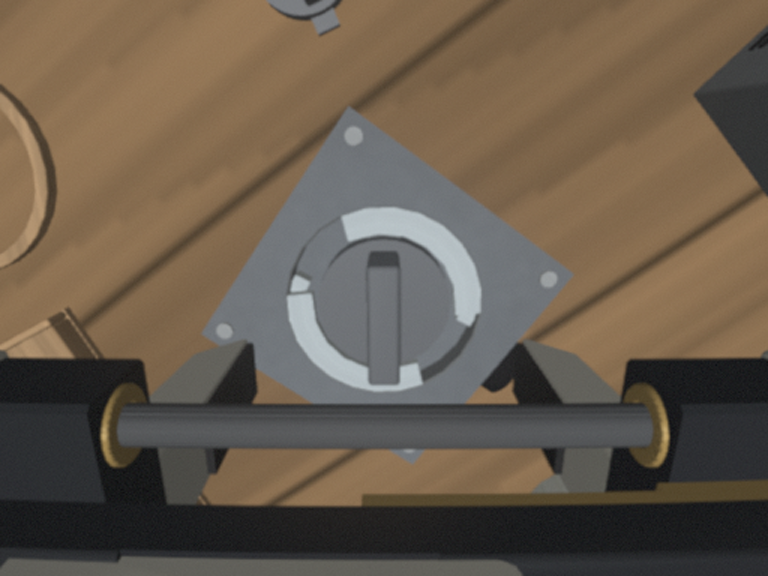

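The bar at (383,318) is centred between the jaws and aligned within 0.5°. Now I descend and close.

Emit:
{"name": "carry_out", "arguments": {"motion": [[0,1,0,12,0],[0,1,0,28,0],[0,1,0,44,0],[0,1,0,56,0],[0,1,0,60,0],[0,1,0,60,0]]}}

```text
time: 3.45
tool_pos: [512.2, 8.4, 66.2]
tcp_rot: [-3.14, 0.0, 2.512]
contact_force: [0.6, 0.3, 0.8]
grip_width: 91.9
```

Emit:
{"name": "carry_out", "arguments": {"motion": [[1,0,0,0,0],[1,0,0,0,0],[1,0,0,0,0],[1,0,0,0,0],[1,0,0,0,0],[1,0,0,0,0],[1,0,0,0,0]]}}

```text
time: 4.32
tool_pos: [512.2, 8.4, 66.2]
tcp_rot: [-3.14, 0.0, 2.512]
contact_force: [0.1, 0.5, -0.5]
grip_width: 26.6
```

```bash
cat > o.py <<'E'
from h import *
o=bot.get_obs();print(o["time"],o["tool_pos"].round(1),np.degrees(o["tcp_rot"]).round(2),o["joint_positions"].round(3),o["contact_force"].round(1),o["moment"].round(2),o["grip_width"])
E
python3 o.py
```

```text
4.325 [512.2   8.4  66.2] [-1.7993e+02  2.0000e-02  1.4392e+02] [-0.132  0.509  1.763 -0.002  0.869 -1.073] [ 0.1  0.5 -0.5] [-0.09 -0.07  0.01] 26.61448644147761
```

Still closing.

Emit:
{"name": "carry_out", "arguments": {"motion": [[1,0,0,0,0],[1,0,0,0,0],[1,0,0,0,0],[1,0,0,0,0]]}}

```text
time: 4.82
tool_pos: [512.2, 8.4, 66.2]
tcp_rot: [-3.14, 0.0, 2.512]
contact_force: [-0.6, 0.1, 1.6]
grip_width: 13.6
```

```bash
python3 o.py
```

```text
4.825 [512.2   8.4  66.2] [-1.7992e+02  1.0000e-02  1.4393e+02] [-0.132  0.509  1.763 -0.002  0.869 -1.073] [-0.6  0.1  1.6] [-0.07  0.   -0.01] 13.59606058569719
```

It holds the bar at 13.6 mm. Now I turn anticlockwise, which is negative spin because the tool points down.

Emit:
{"name": "carry_out", "arguments": {"motion": [[1,0,0,0,-4],[1,0,0,0,-10],[1,0,0,0,-16],[1,0,0,0,-22],[1,0,0,0,-28],[1,0,0,0,-34],[1,0,0,0,-40],[1,0,0,0,-45],[1,0,0,0,-50],[1,0,0,0,-52]]}}

```text
time: 6.08
tool_pos: [512.4, 8.4, 66.2]
tcp_rot: [-3.14, -0.001, -2.863]
contact_force: [0.9, 0.1, -0.8]
grip_width: 13.6
```

```bash
python3 o.py
```

```text
6.075 [512.4   8.4  66.2] [-1.7994e+02 -3.0000e-02 -1.6402e+02] [-0.132  0.51   1.763 -0.002  0.869 -1.981] [ 0.9  0.1 -0.8] [ 0.07 -0.1  -0.03] 13.571281572524008
```

Emit:
{"name": "carry_out", "arguments": {"motion": [[1,0,0,0,-2],[1,0,0,0,-4],[1,0,0,0,-5.5],[1,0,0,0,-7],[1,0,0,0,-8],[1,0,0,0,-8.5],[1,0,0,0,-9],[1,0,0,0,-9]]}}

```text
time: 7.08
tool_pos: [512.4, 8.4, 66.1]
tcp_rot: [-3.141, -0.001, -2.706]
contact_force: [0.7, 0.7, -0.0]
grip_width: 13.7
```

```bash
python3 o.py
```

```text
7.075 [512.4   8.4  66.1] [-1.7994e+02 -4.0000e-02 -1.5501e+02] [-1.320e-01  5.100e-01  1.763e+00 -2.000e-03  8.690e-01 -2.138e+00] [ 0.7  0.7 -0. ] [ 0.1  -0.08  0.03] 13.701070427687693
```

Emit:
{"name": "carry_out", "arguments": {"motion": [[1,0,0,0,-0.5],[1,0,0,0,-1],[1,0,0,0,-1.5],[1,0,0,0,-2],[1,0,0,0,-2]]}}

```text
time: 7.7
tool_pos: [512.2, 8.6, 66.2]
tcp_rot: [-3.141, -0.001, -2.671]
contact_force: [-0.9, 1.5, 0.1]
grip_width: 14.0
```

```bash
python3 o.py
```

```text
7.7 [512.2   8.6  66.2] [-1.7997e+02 -5.0000e-02 -1.5304e+02] [-1.320e-01  5.090e-01  1.763e+00 -1.000e-03  8.690e-01 -2.173e+00] [-0.9  1.5  0.1] [ 0.31  0.06 -0.32] 13.959046575373472
```

The moment is rising (Mz -0.32 Nm), so the stop is touched at a bar angle of about 27°, where 26.6° was expected. A little more turn to confirm.

Emit:
{"name": "carry_out", "arguments": {"motion": [[1,0,0,0,-0.5],[1,0,0,0,-1],[1,0,0,0,-1.5],[1,0,0,0,-1.5]]}}

```text
time: 8.2
tool_pos: [512.2, 8.6, 66.2]
tcp_rot: [-3.141, -0.001, -2.645]
contact_force: [-0.6, -0.4, -0.2]
grip_width: 14.2
```

```bash
python3 o.py; python3 - <<'E'
from h import *
c=cap("top");save(c,"top2.png",(200,150,310,260),5)
c=cap("wrist");save(c,"wrist3.png",s=1.5)
E
```

```text
8.2 [512.2   8.6  66.2] [-1.7998e+02 -5.0000e-02 -1.5155e+02] [-1.320e-01  5.090e-01  1.763e+00 -1.000e-03  8.690e-01 -2.199e+00] [-0.6 -0.4 -0.2] [ 0.17  0.01 -0.76] 14.24953224769396
```

View pics/wrist3.png

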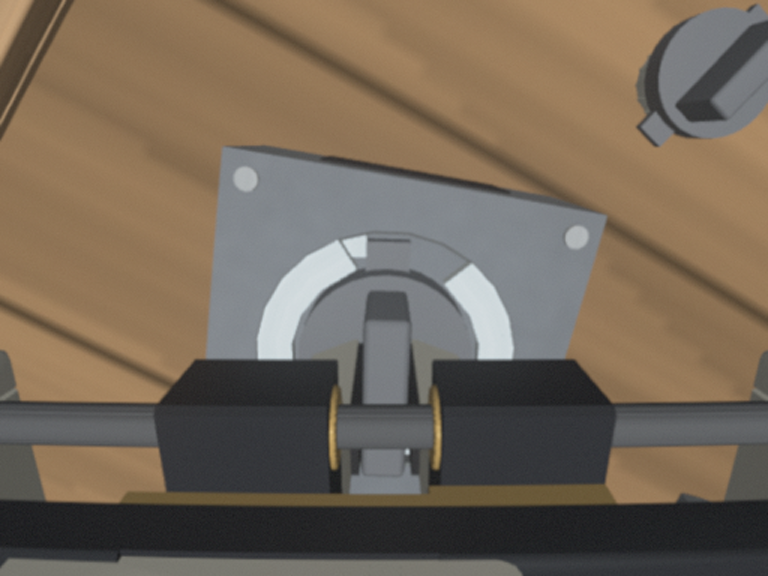

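The picture shows the lug in the lip gap at (388,250), and the moment grew to -0.76 Nm with extra turn, so it is at the stop. I back off 2° to unload it, then lift straight up.

Emit:
{"name": "carry_out", "arguments": {"motion": [[1,0,0,0,1],[1,0,0,0,2],[1,0,0,-2,2],[1,0,0,-5,2],[1,0,0,-9,2],[1,0,0,-14,2],[1,0,0,-19,2],[1,0,0,-20,2]]}}

```text
time: 9.3
tool_pos: [512.5, 8.6, 86.7]
tcp_rot: [-3.141, -0.0, -2.68]
contact_force: [0.5, 0.1, -1.5]
grip_width: 13.8
```

```bash
python3 o.py
```

```text
9.3 [512.5   8.6  86.7] [-179.94   -0.   -153.55] [-1.320e-01  4.790e-01  1.744e+00 -1.000e-03  9.180e-01 -2.164e+00] [ 0.5  0.1 -1.5] [ 0.06  0.03 -0.01] 13.77442541829973
```

Fz is -1.5 N, which is the plug's weight, so it is free. I lift it well clear.

Emit:
{"name": "carry_out", "arguments": {"motion": [[1,0,0,-5,0],[1,0,0,-12,0],[1,0,0,-20,0],[1,0,0,-30,0],[1,0,0,-40,0],[1,0,0,-50,0],[1,0,0,-58,0],[1,0,0,-60,0],[1,0,0,-60,0]]}}

```text
time: 10.42
tool_pos: [512.4, 8.6, 146.6]
tcp_rot: [-3.141, -0.0, -2.68]
contact_force: [0.3, -1.2, -2.2]
grip_width: 13.6
```

```bash
python3 o.py; python3 - <<'E'
from h import *
c=cap("scene");save(c,"scene2.png",(150,90,350,240),4);W=world(c)
c=cap("wrist");save(c,"wrist4.png",s=1.5)
o=bot.get_obs();print(totool(o,np.array([486,-250,o["tool_pos"][2]])-o["tool_pos"]))
E
```

```text
10.425 [512.4   8.6 146.6] [-1.7995e+02 -1.0000e-02 -1.5355e+02] [-1.320e-01  4.000e-01  1.676e+00 -1.000e-03  1.065e+00 -2.164e+00] [ 0.3 -1.2 -2.2] [0.04 0.03 0.01] 13.5945876821996
[ 1.38690017e+02 -2.19887089e+02  2.17288919e-01]
```

View pics/scene2.png

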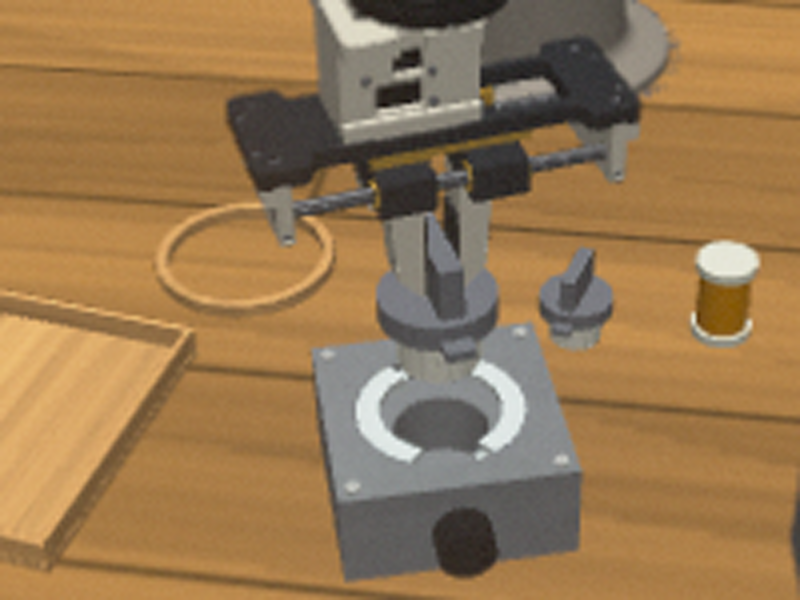

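The plug hangs upright at crop pixel (440,310) and is clear of the empty socket. I carry it to the tray, 15 mm on the side away from the bobbin.

Emit:
{"name": "carry_out", "arguments": {"motion": [[1,7,-11,0,2],[1,21,-33,0,5],[1,38,-60,0,8],[1,57,-90,0,11],[1,76,-120,0,14],[1,95,-150,0,17],[1,113,-178,0,20],[1,127,-200,0,20],[1,136,-215,0,20],[1,139,-220,0,20]]}}

```text
time: 11.78
tool_pos: [485.4, -251.2, 146.3]
tcp_rot: [-3.141, -0.001, -3.031]
contact_force: [-0.7, 0.2, -1.3]
grip_width: 14.0
```

Emit:
{"name": "carry_out", "arguments": {"motion": [[1,0,0,0,0],[1,0,0,0,0],[1,0,0,0,0]]}}

```text
time: 12.15
tool_pos: [485.5, -250.5, 146.3]
tcp_rot: [-3.141, -0.001, -3.03]
contact_force: [0.1, 0.0, -1.4]
grip_width: 13.7
```

```bash
python3 o.py; python3 - <<'E'
from h import *
o=bot.get_obs()
c=cap("scene");save(c,"scene3.png",(90,90,290,240),4)
c=cap("wrist");save(c,"wrist5.png",s=1.5);print(totool(o,np.array([486,-250,55])-o["tool_pos"]))
E
```

```text
12.15 [ 485.5 -250.5  146.3] [-1.7998e+02 -5.0000e-02 -1.7360e+02] [-6.160e-01  4.570e-01  1.582e+00 -1.000e-03  1.103e+00 -2.298e+00] [ 0.1  0.  -1.4] [ 0.02  0.02 -0.02] 13.668397488906612
[-0.58521909  0.46907197 91.34117444]
```

View pics/scene3.png

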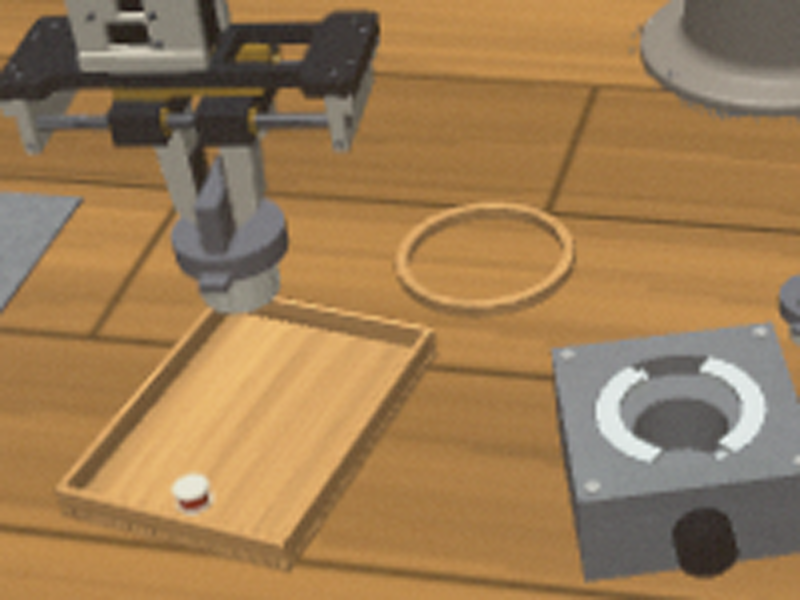

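View pics/wrist5.png

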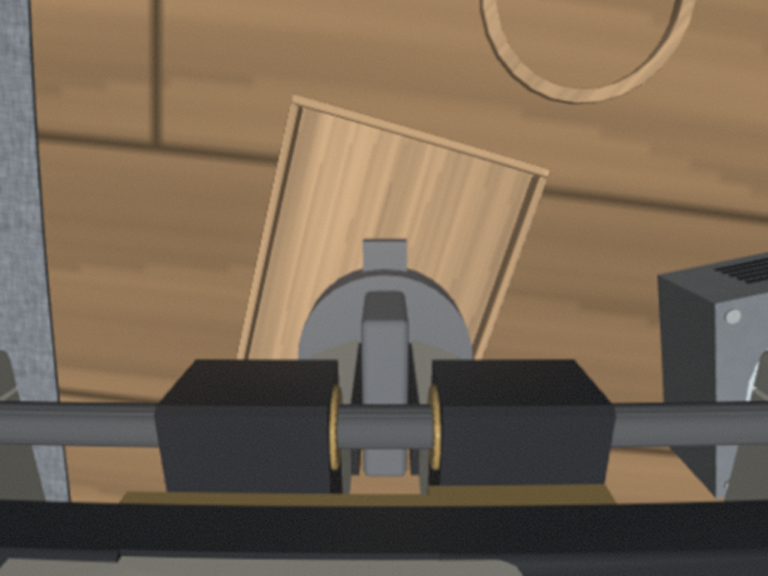

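The plug is above the tray, and the bobbin, at scene crop pixel (190,490), is well away. Contact is expected at TCP z of about 56. I descend quickly to 64, then slowly.

Emit:
{"name": "carry_out", "arguments": {"motion": [[1,0,0,8,0],[1,0,0,22,0],[1,0,0,38,0],[1,0,0,54,0],[1,0,0,66,0],[1,0,0,74,0],[1,0,0,79,0],[1,0,0,82,0],[1,0,0,82,0]]}}

```text
time: 13.38
tool_pos: [485.6, -250.8, 64.5]
tcp_rot: [-3.141, -0.001, -3.03]
contact_force: [-0.0, 0.6, -1.4]
grip_width: 14.3
```

Emit:
{"name": "carry_out", "arguments": {"motion": [[1,0,0,1,0],[1,0,0,2,0],[1,0,0,3,0],[1,0,0,4,0],[1,0,0,5,0],[1,0,0,5.5,0],[1,0,0,6,0],[1,0,0,6,0]]}}

```text
time: 14.38
tool_pos: [485.6, -250.8, 58.5]
tcp_rot: [-3.141, -0.001, -3.03]
contact_force: [0.8, 0.1, -2.2]
grip_width: 14.0
```

```bash
python3 o.py
```

```text
14.375 [ 485.6 -250.8   58.5] [-1.7997e+02 -3.0000e-02 -1.7360e+02] [-6.170e-01  5.700e-01  1.673e+00 -1.000e-03  8.990e-01 -2.298e+00] [ 0.8  0.1 -2.2] [0.03 0.01 0.01] 13.965998164714742
```

Emit:
{"name": "carry_out", "arguments": {"motion": [[1,0,0,0.4,0],[1,0,0,0.8,0],[1,0,0,1.2,0],[1,0,0,1.6,0],[1,0,0,1.6,0]]}}

```text
time: 15.0
tool_pos: [485.5, -250.8, 56.8]
tcp_rot: [-3.141, -0.001, -3.03]
contact_force: [0.9, 0.1, -1.5]
grip_width: 13.7
```

Emit:
{"name": "carry_out", "arguments": {"motion": [[1,0,0,0.3,0],[1,0,0,0.6,0],[1,0,0,0.6,0]]}}

```text
time: 15.38
tool_pos: [485.5, -250.8, 56.2]
tcp_rot: [-3.141, -0.001, -3.03]
contact_force: [0.0, 0.1, -1.2]
grip_width: 13.9
```

Emit:
{"name": "carry_out", "arguments": {"motion": [[1,0,0,0.3,0],[1,0,0,0.6,0],[1,0,0,0.6,0]]}}

```text
time: 15.75
tool_pos: [485.6, -250.8, 56.1]
tcp_rot: [-3.141, -0.0, -3.03]
contact_force: [-2.6, 1.8, 5.5]
grip_width: 13.8
```

Emit:
{"name": "carry_out", "arguments": {"motion": [[1,0,0,0.3,0],[1,0,0,0.6,0],[1,0,0,0.6,0]]}}

```text
time: 16.12
tool_pos: [485.6, -250.9, 56.1]
tcp_rot: [-3.141, -0.0, -3.03]
contact_force: [-3.4, 3.1, 7.8]
grip_width: 13.8
```

Contact came at z 56.1 as predicted, with about +7 N. I open the fingers without moving the arm.

Emit:
{"name": "carry_out", "arguments": {"motion": [[0.75,0,0,0,0],[0.6,0,0,0,0],[0.5,0,0,0,0],[0.3,0,0,0,0],[0.2,0,0,0,0],[0,0,0,0,0],[0,0,0,0,0],[0,0,0,0,0]]}}

```text
time: 17.12
tool_pos: [485.6, -250.8, 56.1]
tcp_rot: [-3.141, -0.0, -3.03]
contact_force: [-0.4, -0.2, -0.6]
grip_width: 87.9
```

```bash
python3 o.py
```

```text
17.125 [ 485.6 -250.8   56.1] [-1.7994e+02 -1.0000e-02 -1.7360e+02] [-6.170e-01  5.730e-01  1.675e+00 -1.000e-03  8.930e-01 -2.298e+00] [-0.4 -0.2 -0.6] [0.04 0.06 0.03] 87.93297594138176
```

Emit:
{"name": "carry_out", "arguments": {"motion": [[0,0,0,-5,0],[0,0,0,-15,0],[0,0,0,-30,0],[0,0,0,-50,0],[0,0,0,-70,0],[0,0,0,-90,0],[0,0,0,-110,0],[0,0,0,-120,0],[0,0,0,-120,0]]}}

```text
time: 18.25
tool_pos: [485.9, -250.9, 177.1]
tcp_rot: [-3.139, 0.001, -3.03]
contact_force: [0.4, 0.6, -0.4]
grip_width: 91.8
```

```bash
python3 o.py; python3 - <<'E'
from h import *
c=cap("scene");save(c,"scene4.png",(90,90,440,290),2.2);W=world(c)
m=(abs(W[...,0]-486)<60)&(abs(W[...,1]+250)<60)&(W[...,2]>76)&(W[...,2]<95)
print("scene bar",W[m].mean(0).round(1),np.percentile(W[m][:,2],98))
c=cap("wrist");save(c,"wrist6.png",s=1.5);W=world(c)
m=(abs(W[...,0]-486)<40)&(abs(W[...,1]+250)<40)&(W[...,2]>76)&(W[...,2]<90)
q=W[m];print(q.mean(0).round(1),q[:,2].min(),q[:,2].max(),cv2.minAreaRect(q[:,:2].astype(np.float32)))
E
```

```text
18.25 [ 485.9 -250.9  177.1] [-1.7987e+02  7.0000e-02 -1.7360e+02] [-6.160e-01  4.240e-01  1.542e+00 -1.000e-03  1.173e+00 -2.298e+00] [ 0.4  0.6 -0.4] [0.05 0.04 0.04] 91.77864682214265
scene bar [ 490.  -250.4   80.8] 84.07621549160257
[ 483.6 -251.1   82. ] 76.19760475696 84.25368480782467 ((484.8993225097656, -250.84359741210938), (53.385498046875, 13.932660102844238), 6.045663833618164)
```

View pics/scene4.png

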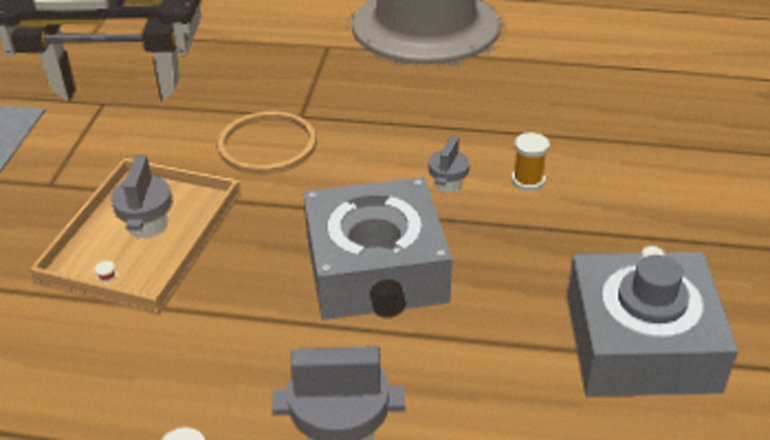

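View pics/wrist6.png

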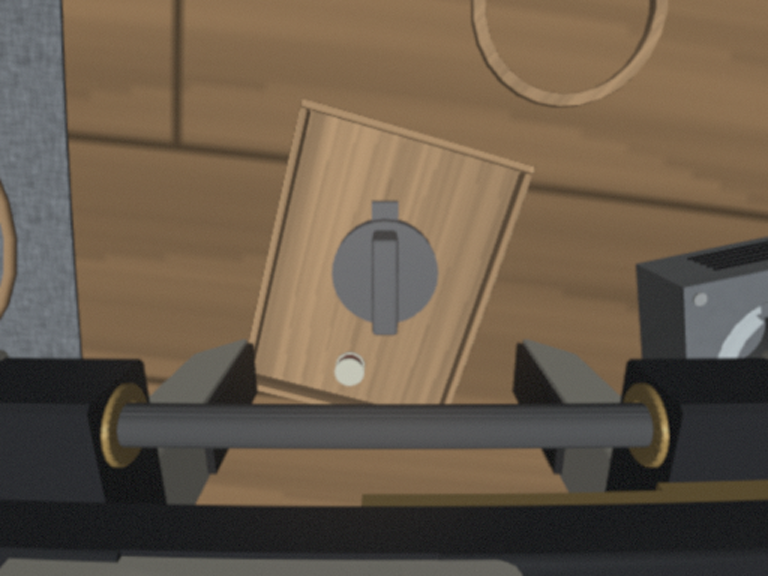

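The plug stands upright in the tray, at scene pixel (140,200) and wrist pixel (385,270). Its bar top is at about 82 mm, where 5+61+16 = 82 is expected. The bobbin and knob are untouched and the gripper is clear.

```bash
python3 -c "
from plant import bot
print(bot.close_job())"
```

```text
the job is handed in; nothing more can be done
None
```

I gripped the middle-sized plug seated in the suction unit by its bar and turned it about 62° anticlockwise to its stop. I then lifted it straight out, set it down slowly in the tray (contact force about 8 N) and released it. The job was handed in at about 18 s of the 48 s allowed.

- **Stop:** the moment rose to 0.76 Nm with the bar near 27°, where 26.6° was expected. I backed off about 2° to unload it before lifting.
- **Placing:** the plug stands upright on the tray floor near (485, -251) mm. Its bar top averages 82 mm, which is the height for a plug standing on its drum.
- **Surroundings:** the bobbin was not touched, nothing went near the round knob, and the gripper is about 120 mm above its release height.
- **Disagreements:** the top, scene and wrist cameras differed by up to 3 mm on the bar's position, which did not affect the grasp. The first wrist measurement was taken while the arm was still settling, so I repeated it before the grasp. No check failed.

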